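Scrape the stone chips off the lapping plate

ROBOT

A 7-joint arm with a two-finger parallel gripper is mounted at the origin on the work surface. World frame = base frame: x ahead of the robot, y to its left, z up, the work surface at z = 0. Lengths are in m, angles in rad, forces in N, time in s.
With the tool pointing down it reaches from about 0.35 to 0.775 m from the base axis. Payload 3.1 kg.
Tool frame: the origin (TCP) lies on the centre line of the jaws, within the pads' length; the fingertips stand 25 mm ahead of it and the grasp point (between the pads) lies 6 mm ahead of it; z points along the fingers, y is the line along which they close (so a half turn about z gives the same grasp; the last joint's range is limited). The gripper opens to 85 mm and grips with 20 to 120 N. Pads are 22 mm wide; open, the fingers measure 114 mm over their backs; the gripper's body (76 mm by 85 mm) begins 54 mm behind the grasp point. The pads swing forward as they close: fully open they stand 13 mm farther back than shut.
Start: joints at [-1.281, 0.311, 0.014, 1.512, -0.004, 1.319, -0.027], TCP at [0.179, 0.52, 0.256] pointing down, gripper open.
Joint ranges: [-2.7, 2.7], [-0.3, 1.91], [-1.27, 1.3], [0.12, 2.57], [-1.44, 4.58], [0.2, 2.03], [-3.05, 3.05]. Speed limits (rad/s): [2.79, 2.79, 3.14, 3.14, 3.14, 3.14, 3.14].

INTERFACE

Orientations are given as a 3x3 rotation matrix whose columns are the frame's x, y, z axes.
In Python, from cell import manip gives the robot as it stands.
- The arm moves only by the tool move_arm, never from a script. Its argument "commands" is a list of rows, each a list of 6 numbers: the shift along the tool's x, y, z in cm, then the turn, a rotation vector about the tool's x, y, z in rad. In form: [[x, y, z, ax, ay, az], ...]. A call has 1 to 12 rows; each row shifts and turns the commanded pose from where the row before left it, along the tool's axes as they then stand; what a row does not reach is not made up. A row lasts 1/12 s, in which the tool goes at most 41.7 mm and 7.16 degrees, less where a joint would pass 70% of its speed; a pose out of reach is approached as far as the arm can. A call is refused whole if a number of a shift passes 4.17 or a number of a turn 0.125, either way. A call with a gripper value outside its range is refused whole. "jaw" is the opening, from 0 (shut) to 1 (fully open), set as the call begins (left out, the last holds). The fingers move at their own pace and stop on an object; the grip force is fixed at half the most. Time passes only in rows, so rows that do not move let the fingers close. It gives the time, the measured TCP pose, the force, the opening and the grip force at its end, in the units of the state.
- manip.state(): the state, without advancing time (a new reading comes with each control period).
- manip.snapshot(name): name is "scene" or "top"; returns a dict with "image" (384x512x3 uint8, red, green, blue), "vertical_fov" (degrees; the focal length in pixels is half the picture's height over the tangent of half this angle, whatever the lens; pixels are square), "cx", "cy" (the principal point, pixels), "distortion" ([k1, k2, p1, p2, k3] as OpenCV has them; the pictures are not rectified), "rvec" (rotation vector, rad) and "tvec" (3), from world to camera coordinates, as OpenCV has them. Camera axes: x right, y down, z forward; pixel columns grow to the right and rows downward; lengths in m; the calibration is good to about 2 mm. A picture is of the moment at which its call begins. There is no depth.
- manip.finish_job(): hands the job in; it is judged then, once.
The state is a dict: "time_s": time; "qpos": joint angles; "qd": joint speeds; "tau": joint torques, N m; "eef_pos": TCP position; "orientation": TCP orientation; "contact_force": force on the tool from outside, world axes, zero at the start; "ft_torque": the same for the moment, N m; "gripper_width": finger opening in m; "gripper_force": force on a finger pad.
Only numpy, scipy, OpenCV 4.12 (cv2) and the standard library are available. Lean on these libraries where they do the work, as an engineer would, in place of code of your own. Each camera call takes 0.05 s, during which the arm holds its last target. There are 200 camera calls.

TASK

Take the green-handled scraper block and, with its rubber foot down on the dark lapping plate, wipe both orange stone chips off the plate's open end into the catch pan joined to it; do not touch the chips with the fingers. Then leave the scraper standing upright on the cleared plate and let go of it.

Things in the scene. Friction and masses are not known exactly. Their poses are not given: they have to be found in the camera images.
- plate_top (a point): top centre of the fixed lapping plate: dark steel on a grey base, 220 mm (x) by 150 mm (y), level, no lip, 50 mm above the counter. x points along it to the catch pan, z up. The pan, a bare-metal tray open on top, joins the +x end: x = 110 to 240 mm, y = -80 to 80 mm, floor 46 mm and rims 8 mm below the plate's top. Place and heading vary
- scraper_center (a point): centre of the loose upright scraper (0.25 kg, 66 mm tall, centre 33 mm up), left or right of the station. Below: rubber-footed aluminium bar 34 mm (x) by 130 mm (y), 26 mm high. On it, centred: green grip rib 26 mm (x) by 80 mm (y), 40 mm high, from 7 mm below to 33 mm above this point. z up; faces +x and -x wipe alike. The grey-white stone on a wood base is not it
- chip1: orange chip of broken stone, five-sided, 28 mm across, 12 mm thick, 12 g, loose on the plate; origin at the centre of its underside. It starts on the plate's -y half, its centre within 40 mm of the centre line and between x = -30 and 40 mm of the plate
- chip2: orange chip of broken stone, six-sided, 28 mm across, 12 mm thick, 12 g, loose on the plate; origin at the centre of its underside. It starts on the plate's +y half, its centre within 40 mm of the centre line and between x = -30 and 40 mm of the plate

How it is judged:
By the outcome, as a careful person would: the job done as asked, in the order asked, and still so for the second after the job is handed in, with the robot touching nothing.
It also fails if it takes over 38 s, if anything falls off the work surface, if the arm or the gripper's body presses on something with over 40 N, if the wrist force passes 120 N, or if a joint passes its speed limit or range.

## Working session

There is one attempt and no reset: what is moved stays moved. The work goes in short steps, Python scripts to look and compute and a tool call to move; the robot and the scene stay as the last step left them, time stands still between calls to the robot, and variables do not carry over. Pictures are saved under pics/ and viewed, at most 10 in all, crops included, and the job is handed in when it is done.

Besides the shell and the picture viewer there is one more tool, called after "Emit:" as name(argument=value, ...) on one line, values as JSON. move_arm: Moves the arm, as the interface text tells. Its arguments: {"type":"object","properties":{"commands":{"type":"array","items":{"type":"array","items":{"type":"number"}}},"jaw":{"type":"number"}},"required":["commands"]}

```bash
ls; mkdir -p pics; cat > h.py <<'E'
import numpy as np, cv2
from cell import manip
def cam(s):
    h,w=s["image"].shape[:2]; f=h/2/np.tan(np.radians(s["vertical_fov"])/2)
    return np.array([[f,0,s["cx"]],[0,f,s["cy"]],[0,0,1.]]),np.array(s["distortion"],float)
def ray(s,px,z):
    K,d=cam(s); R=cv2.Rodrigues(np.array(s["rvec"],float))[0]; t=np.array(s["tvec"],float).ravel()
    u=cv2.undistortPoints(np.array(px,float).reshape(-1,1,2),K,d)[:,0]
    D=np.c_[u,np.ones(len(u))]@R; C=-R.T@t
    return C+D*((z-C[2])/D[:,2])[:,None]
def save(s,n,k=1): cv2.imwrite("pics/"+n,cv2.resize(s["image"][:,:,::-1],None,fx=k,fy=k))
E
python3 - <<'E'
from h import *
for n in("scene","top"):
    s=manip.snapshot(n); save(s,n+"1.png",1.5); np.save(n+"1.npy",s,allow_pickle=True)
    R=cv2.Rodrigues(np.array(s["rvec"],float))[0]; print(n,-R.T@np.array(s["tvec"]).ravel(),s["vertical_fov"],s["distortion"])
print(manip.state())
E
```

```text
pics
scene [ 0.98151355 -0.6899429   0.71969431] 43.84110637772534 [-0.17099959  0.          0.          0.          0.        ]
top [0.45620785 0.00810151 0.99838459] 47.952520341488224 [-0.15952161  0.          0.          0.          0.        ]
{'time_s': 0.1, 'qpos': array([-1.28068731,  0.31168072,  0.01397811,  1.51292836, -0.00440779,
        1.31921168, -0.02719261]), 'qd': array([ 0.00092299, -0.00160681,  0.00029307, -0.00538376,  0.0001184 ,
        0.000359  , -0.00063829]), 'tau': array([ 8.86563394e-04, -3.80849862e+01,  1.46622956e-01, -2.31242037e+01,
        1.21758651e-02,  7.98455469e-03,  2.82469267e-05]), 'eef_pos': array([0.17893889, 0.51942366, 0.25529761]), 'orientation': array([[-9.45485889e-01,  3.25662439e-01, -6.39935942e-04],
       [ 3.25663058e-01,  9.45483556e-01, -2.10204797e-03],
       [-7.95091603e-05, -2.19586019e-03, -9.99997586e-01]]), 'contact_force': array([-0.1379289 ,  0.09125514,  0.10815469]), 'ft_torque': array([ 0.01947811, -0.02801931, -0.03322343]), 'gripper_force': 0.0, 'gripper_width': 0.08541568814654898}
```

View pics/scene1.png

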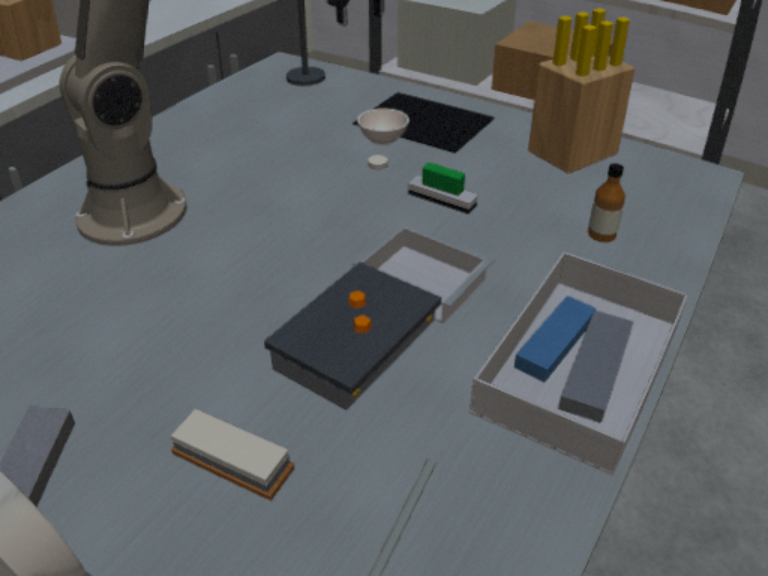

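View pics/top1.png

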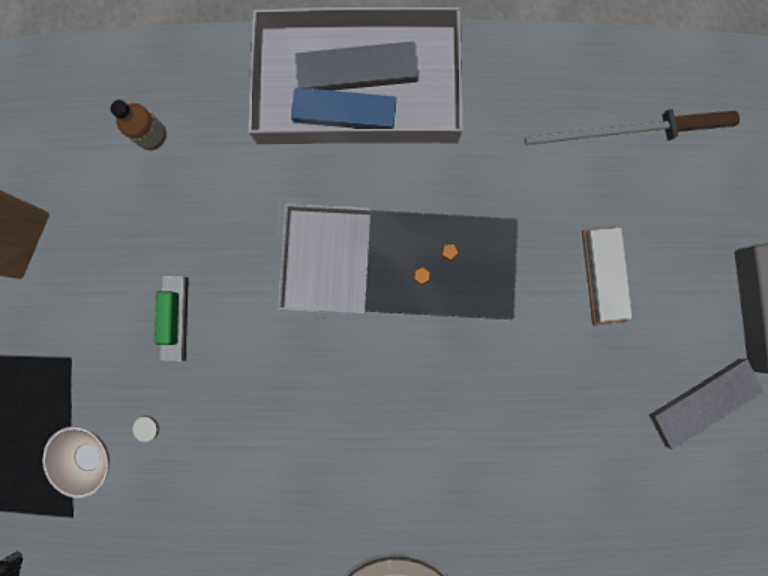

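The scene view shows the plate (centre ≈ (355,330)), two chips (357,299) and (362,324), and the green scraper (443,185). In the top view the plate spans (365–517, 211–319), with the pan on its left (world +y). The chips are at (450,252) and (422,276) and the scraper's green rib is at (166,318).

```bash
cat > meas.py <<'E'
from h import *
def blobs(m,amin):
    c,_=cv2.findContours(m.astype(np.uint8),cv2.RETR_EXTERNAL,cv2.CHAIN_APPROX_NONE)
    return sorted([x for x in c if cv2.contourArea(x)>=amin],key=cv2.contourArea,reverse=True)
def rect(s,c,z):
    p=ray(s,c[:,0],z)[:,:2]; r=cv2.minAreaRect((p*1000).astype(np.float32)); return np.round(r[0],1),np.round(r[1],1),round(r[2],1)
def masks(s):
    h=cv2.cvtColor(s["image"],cv2.COLOR_RGB2HSV); H,S,V=[h[...,i].astype(int) for i in range(3)]
    return dict(green=(H>45)&(H<80)&(S>150),orange=(H>5)&(H<20)&(S>180)&(V>150),dark=(V<75)&(V>25)&(S<110))
E
python3 - <<'E'
from meas import *
for n in("top","scene"):
    s=np.load(n+"1.npy",allow_pickle=True).item(); m=masks(s)
    for c in blobs(m["green"],20)[:2]: print(n,"green",cv2.boundingRect(c),rect(s,c,.066))
    for c in blobs(m["orange"],15)[:4]: print(n,"orange",cv2.boundingRect(c),rect(s,c,.062))
    for c in blobs(m["dark"],1500)[:5]: print(n,"dark",cv2.boundingRect(c),rect(s,c,.05))
s=np.load("top1.npy",allow_pickle=True).item()
print(s["image"][211,98:128].tolist())
# hand-picked
print(ray(s,np.array([[370,211],[517,219],[514,319],[365,313]])/1.5,.05).round(4))
print(ray(s,np.array([[163,277],[186,277],[185,360],[160,360]])/1.5,.026).round(4))
E
```

```text
top dark (244, 141, 101, 72) (array([550.9, -68.8]), array([217.9, 149.4]), 86.6)
top dark (0, 238, 48, 106) (array([288.2, 558.1]), array([125.3, 248.2]), 89.0)
top dark (168, 7, 138, 79) (array([855.8,  60.4]), array([315.7, 191.8]), 89.7)
scene green (282, 109, 28, 21) (array([485.7, 316.2]), array([94.9, 73.1]), 0.4)
scene orange (237, 211, 9, 6) (array([569.4, -78. ]), array([15.9, 15.6]), 88.8)
scene orange (234, 195, 8, 5) (array([533.9, -38.1]), array([15.3, 13.5]), 31.9)
scene dark (0, 0, 217, 152) (array([-372.7,  480.7]), array([ 753.3, 1457.7]), 41.3)
scene dark (176, 175, 118, 98) (array([559.5, -84.1]), array([255.2, 166.3]), 86.6)
[[112, 117, 120], [110, 116, 119], [111, 115, 119], [113, 117, 121], [117, 117, 125], [98, 112, 105], [41, 117, 55], [55, 131, 70], [55, 130, 71], [59, 133, 74], [60, 135, 76], [62, 137, 78], [65, 139, 80], [69, 146, 85], [60, 131, 75], [46, 110, 60], [26, 61, 33], [21, 43, 26], [17, 44, 24], [16, 41, 21], [53, 67, 59], [128, 132, 135], [167, 167, 173], [123, 120, 122], [57, 52, 50], [37, 34, 33], [33, 34, 35], [110, 115, 119], [117, 122, 125], [114, 120, 123]]
[[ 0.6307  0.0365  0.05  ]
 [ 0.619  -0.1824  0.05  ]
 [ 0.4702 -0.1755  0.05  ]
 [ 0.4796  0.0436  0.05  ]]
[[0.5351 0.3559 0.026 ]
 [0.535  0.3193 0.026 ]
 [0.4084 0.319  0.026 ]
 [0.4079 0.3586 0.026 ]]
```

```bash
python3 - <<'E'
from meas import *
s=np.load("top1.npy",allow_pickle=True).item(); im=s["image"].astype(int); r,g,b=im[...,0],im[...,1],im[...,2]
for c in blobs((r-b>60)&(np.arange(512)[None]>230)&(np.arange(512)[None]<350)&(np.arange(384)[:,None]>140)&(np.arange(384)[:,None]<213),15): print("orange",rect(s,c,.062),cv2.boundingRect(c))
gt=(g-r>50)
for c in blobs(gt,50): print("greentop",rect(s,c,.066),cv2.boundingRect(c))
roi=np.zeros(gt.shape,bool); roi[175:250,90:128]=1
for c in blobs(roi&(r>140)&(abs(r-g)<20),20): print("bar",rect(s,c,.026),cv2.boundingRect(c))
for c in blobs((g-r>15)&(g>r*1.4),50): print("green all",rect(s,c,.066),cv2.boundingRect(c))
E
```

```text
orange (array([535.1, -37.7]), array([19.6, 21.9]), 89.8) (276, 178, 10, 11)
orange (array([569.1, -79.4]), array([19.7, 19.9]), 89.5) (295, 163, 10, 10)
greentop (array([472.5, 340.8]), array([23. , 77.2]), 88.8) (103, 194, 12, 36)
bar (array([472.4, 341.9]), array([ 31.9, 128.6]), 89.7) (107, 184, 15, 57)
green all (array([472.5, 335.9]), array([33.4, 77.6]), 88.7) (103, 194, 16, 36)
green all (array([793.4,  48.3]), array([101.1,  33.5]), 78.0) (220, 61, 44, 19)
```

Emit:
move_arm(commands=[[0,0,0,0,0,-0.08],[0,0,0,0,0,-0.08],[0,0,0,0,0,-0.08],[0,0,0,0,0,-0.08],[-2,-1.2,0,0,0,0],[-2.5,-1.5,0,0,0,0],[-2.5,-1.5,0,0,0,0],[-2.5,-1.5,0,0,0,0],[-2.5,-1.5,0,0,0,0],[-2.5,-1.5,0,0,0,0],[-2.5,-1.5,0,0,0,0],[-2.5,-1.5,0,0,0,0]], jaw=1)

```text
time_s: 1.1
eef_pos: [0.3736, 0.3996, 0.2558]
orientation: [[-1.0, 0.012, -0.001], [0.012, 1.0, -0.001], [0.001, -0.001, -1.0]]
contact_force: [-0.4, 0.2, 0.6]
gripper_width: 0.0854
gripper_force: 0.0
```

Emit:
move_arm(commands=[[-2.5,-1.45,0,0,0,0],[-2.5,-1.45,0,0,0,0],[-2.5,-1.45,0,0,0,0],[-1.5,-0.9,0,0,0,0],[-0.95,-0.5,0,0,0,0],[0,0,2.5,0,0,0],[0,0,3,0,0,0],[0,0,3,0,0,0],[0,0,2,0,0,0],[0,0,1,0,0,0],[0,0,0,0,0,0]])

```text
time_s: 2.02
eef_pos: [0.4691, 0.3416, 0.1383]
orientation: [[-1.0, 0.01, -0.006], [0.01, 1.0, -0.003], [0.006, -0.004, -1.0]]
contact_force: [-0.1, 0.2, 1.0]
gripper_width: 0.0856
gripper_force: 0.0
```

```bash
python3 - <<'E'
from h import *
s=manip.snapshot("scene"); cv2.imwrite("pics/s2.png",cv2.resize(s["image"][60:190,200:400,::-1],None,fx=4,fy=4))
print(manip.state()["eef_pos"])
E
```

```text
[0.47050065 0.34230948 0.14042144]
```

View pics/s2.png

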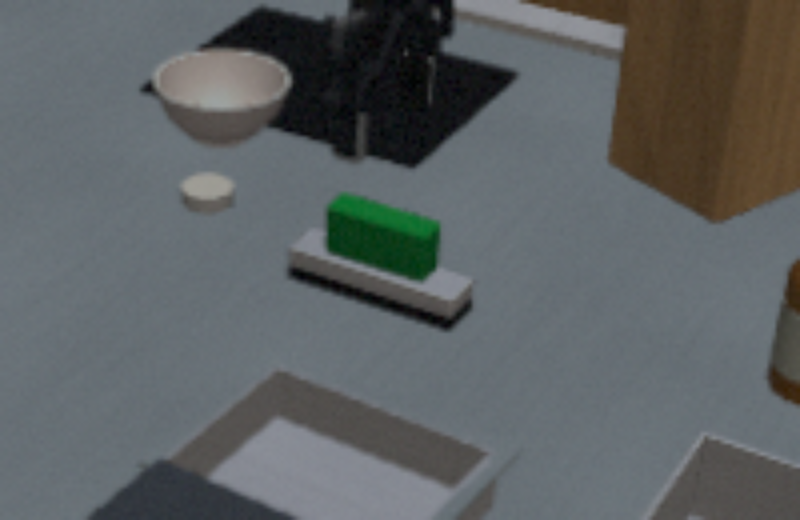

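The crop shows the scraper upright, its rib at crop (383,235), and the open fingers above it at crop (350–435, 100–150). I'll descend.

Emit:
move_arm(commands=[[-0.2,-0.1,1.5,0,0,0],[0,0,2,0,0,0],[0,0,2,0,0,0],[0,0,1.5,0,0,0],[0,0,1,0,0,0],[0,0,0,0,0,0],[0,0,0,0,0,0]])

```text
time_s: 2.65
eef_pos: [0.4742, 0.3418, 0.0624]
orientation: [[-1.0, 0.011, 0.001], [0.011, 1.0, 0.001], [-0.001, 0.001, -1.0]]
contact_force: [0.1, 0.0, 0.3]
gripper_width: 0.0853
gripper_force: 0.0
```

Emit:
move_arm(commands=[[0.1,0,0.4,0,0,0],[0,0,0,0,0,0],[0,0,0,0,0,0],[0,0,0,0,0,0],[0,0,0,0,0,0],[0,0,0,0,0,0],[0,0,0,0,0,0],[0,0,0,0,0,0],[0,0,0,0,0,0],[0,0,0,0,0,0]], jaw=0)

```text
time_s: 3.48
eef_pos: [0.4729, 0.3415, 0.0579]
orientation: [[-1.0, 0.012, 0.001], [0.012, 1.0, 0.001], [-0.001, 0.001, -1.0]]
contact_force: [-0.4, -0.7, 4.4]
gripper_width: 0.0255
gripper_force: 63.7
```

Emit:
move_arm(commands=[[0,0,-1.5,0,0,0],[0,0,-2.5,0,0,0],[0,0,-2.5,0,0,0],[0,0,-2.5,0,0,0],[0,0,-1.5,0,0,0.044],[-0.3,-1.5,0,0,0,0],[-0.63,-3,0,0,0,0],[-0.63,-3,0,0,0,0],[-0.63,-3,0,0,0,0],[-0.63,-3,0,0,0,0],[-0.63,-3,0,0,0,0],[-0.63,-3,0,0,0,0]])

```text
time_s: 4.48
eef_pos: [0.5006, 0.1404, 0.1599]
orientation: [[-0.998, 0.056, -0.004], [0.056, 0.998, -0.002], [0.004, -0.003, -1.0]]
contact_force: [1.0, 0.1, -1.6]
gripper_width: 0.0253
gripper_force: 62.9
```

Emit:
move_arm(commands=[[-0.63,-3,0,0,0,0],[-0.63,-3,0,0,0,0],[-0.63,-3,0,0,0,0],[-0.63,-3,0,0,0,0],[-0.63,-3,0,0,0,0],[-0.63,-3,0,0,0,0],[-0.63,-3,0,0,0,0],[-0.63,-3,0,0,0,0],[-0.63,-3,0,0,0,0],[-0.3,-1.5,0,0,0,0],[0,0,0,0,0,0],[0,0,0,0,0,0]])

```text
time_s: 5.48
eef_pos: [0.5436, -0.1461, 0.1601]
orientation: [[-0.998, 0.06, -0.005], [0.06, 0.998, 0.0], [0.005, -0.0, -1.0]]
contact_force: [0.2, 1.4, -1.8]
gripper_width: 0.0251
gripper_force: 63.1
```

```bash
python3 - <<'E'
from h import *
s=manip.snapshot("scene"); cv2.imwrite("pics/s3.png",cv2.resize(s["image"][90:280,140:360,::-1],None,fx=3,fy=3))
st=manip.state();print(st["eef_pos"],st["orientation"].round(4),st["contact_force"],st["gripper_width"])
E
```

```text
[ 0.54420609 -0.14385565  0.16030735] [[-0.9984  0.0566 -0.0042]
 [ 0.0566  0.9984  0.0015]
 [ 0.0043  0.0012 -1.    ]] [ 0.22008349  0.38547559 -1.89534227] 0.025047898583539337
```

View pics/s3.png

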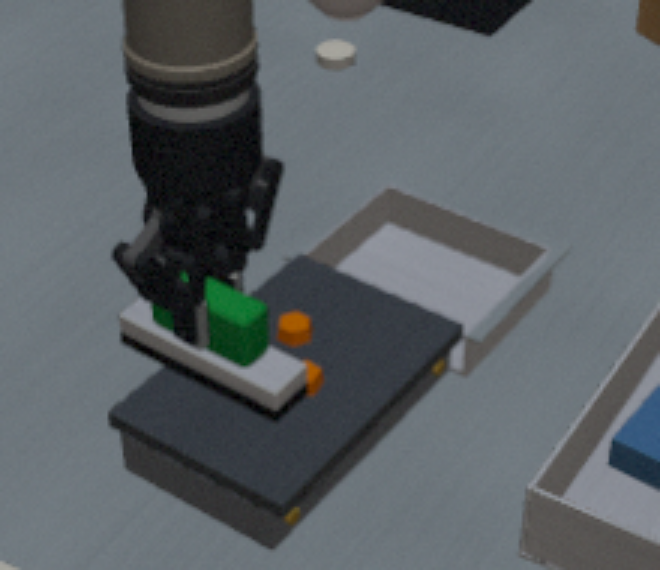

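The scraper hangs level over the plate's -x end (crop (215,340)); both chips (295,328) and (313,378) are ahead of it on the pan side. Lowering.

Emit:
move_arm(commands=[[-0.2,0,1,0,0,0],[0,0,1.5,0,0,0],[0,0,1.2,0,0,0],[0,0,0.8,0,0,0],[0,0,0.4,0,0,0],[0,0,0,0,0,0],[0,0,0,0,0,0]])

```text
time_s: 6.12
eef_pos: [0.5483, -0.1434, 0.1132]
orientation: [[-0.999, 0.055, -0.0], [0.055, 0.999, 0.0], [0.0, 0.0, -1.0]]
contact_force: [0.2, -0.2, -1.7]
gripper_width: 0.0255
gripper_force: 63.1
```

Emit:
move_arm(commands=[[0,0,0.2,0,0,0],[0,0,0.1,0,0,0],[0,0,0,0,0,0],[0,0,0,0,0,0]])

```text
time_s: 6.45
eef_pos: [0.5484, -0.144, 0.1106]
orientation: [[-0.998, 0.056, 0.001], [0.056, 0.998, -0.0], [-0.001, -0.0, -1.0]]
contact_force: [-0.6, 0.8, -1.7]
gripper_width: 0.0255
gripper_force: 63.1
```

Emit:
move_arm(commands=[[0,0,0.2,0,0,0],[0,0,0.1,0,0,0],[0,0,0,0,0,0],[0,0,0,0,0,0]])

```text
time_s: 6.78
eef_pos: [0.5484, -0.144, 0.1079]
orientation: [[-0.998, 0.056, 0.001], [0.056, 0.998, -0.0], [-0.001, -0.0, -1.0]]
contact_force: [-1.0, 0.6, 3.1]
gripper_width: 0.0251
gripper_force: 63.3
```

Emit:
move_arm(commands=[[0,0,0.1,0,0,0],[0,0,0,0,0,0],[0,0,0,0,0,0]])

```text
time_s: 7.03
eef_pos: [0.5485, -0.144, 0.1079]
orientation: [[-0.998, 0.056, 0.001], [0.056, 0.998, 0.0], [-0.001, 0.0, -1.0]]
contact_force: [-2.8, 1.3, 8.1]
gripper_width: 0.0251
gripper_force: 64.3
```

Emit:
move_arm(commands=[[0,0.4,0,0,0,0],[0,0.8,0,0,0,0],[0,1,0,0,0,0],[0,1,0,0,0,0],[0,1,0,0,0,0],[0,1,0,0,0,0],[0,1,0,0,0,0],[0,1,0,0,0,0],[0,1,0,0,0,0],[0,0.8,0,0,0,0]])

```text
time_s: 7.87
eef_pos: [0.5545, -0.0551, 0.1078]
orientation: [[-0.998, 0.056, 0.003], [0.056, 0.998, -0.003], [-0.004, -0.003, -1.0]]
contact_force: [-0.3, -3.4, 7.0]
gripper_width: 0.0255
gripper_force: 64.4
```

```bash
python3 - <<'E'
from h import *
s=manip.snapshot("scene"); cv2.imwrite("pics/s4.png",cv2.resize(s["image"][90:280,140:360,::-1],None,fx=3,fy=3))
st=manip.state();print(st["eef_pos"],st["orientation"].round(4),st["contact_force"],st["gripper_width"])
E
```

```text
[ 0.5547042  -0.05285611  0.10778641] [[-0.9986  0.0532  0.0034]
 [ 0.0532  0.9986 -0.0013]
 [-0.0034 -0.0011 -1.    ]] [-0.26087734 -3.12131939  7.60189013] 0.02527503712789351
```

View pics/s4.png

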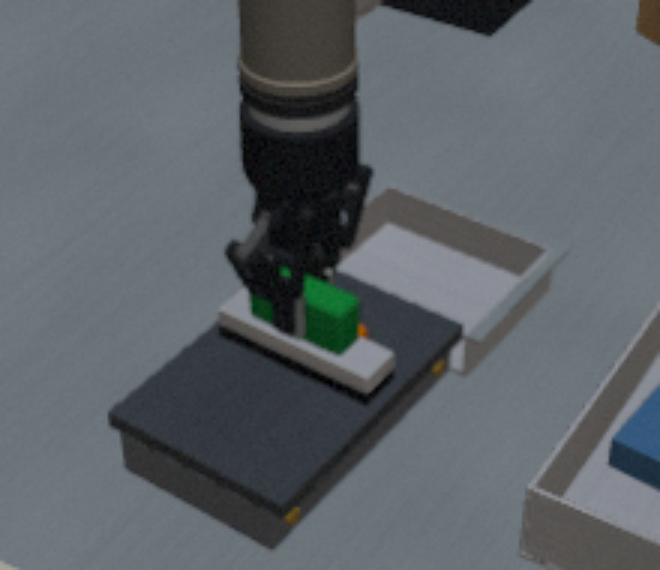

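The scraper's foot is flat mid-plate with the plate behind it clear; a chip shows just ahead at crop (362,330). I'll continue over the open end.

Emit:
move_arm(commands=[[0,0.5,0,0,0,0],[0,0.9,0,0,0,0],[0,1,0,0,0,0],[0,1,0,0,0,0],[0,1,0,0,0,0],[0,1,0,0,0,0],[0,1,0,0,0,0],[0,1,0,0,0,0],[0,0.9,0,0,0,0],[0,0.6,0,0,0,0],[0,0,0,0,0,0],[0,0,0,0,0,0]])

```text
time_s: 8.92
eef_pos: [0.5595, 0.0354, 0.1078]
orientation: [[-0.999, 0.054, 0.003], [0.054, 0.999, -0.0], [-0.003, 0.0, -1.0]]
contact_force: [0.3, -0.8, 7.2]
gripper_width: 0.0252
gripper_force: 64.3
```

```bash
python3 - <<'E'
from h import *
s=manip.snapshot("scene"); t=manip.snapshot("top")
a=cv2.resize(s["image"][110:260,180:340],(480,450)); b=cv2.resize(t["image"][120:230,170:358],(0,0),fx=1.7,fy=1.7)
c=np.zeros((450,800,3),np.uint8); c[:,:480]=a; c[:b.shape[0],480:480+b.shape[1]]=b[:,:320]
cv2.imwrite("pics/s5.png",c[:,:,::-1])
st=manip.state();print(st["eef_pos"],st["orientation"].round(4),st["contact_force"],st["gripper_width"])
E
```

```text
[0.55951314 0.03545199 0.10785031] [[-9.985e-01  5.450e-02  3.500e-03]
 [ 5.450e-02  9.985e-01  2.000e-04]
 [-3.400e-03  4.000e-04 -1.000e+00]] [-0.19511305 -0.31320598  6.78476033] 0.02535480783345318
```

View pics/s5.png

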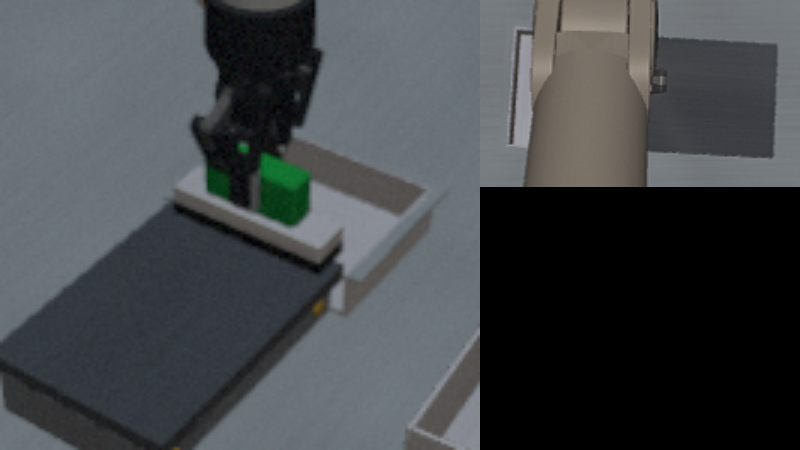

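Scene view: the scraper stands across the plate's open end (crop (260,215)) and the plate behind it is clear. The chips are hidden beyond it, and the arm blocks the top view. I'll pull back to mid-plate and check.

Emit:
move_arm(commands=[[0,-0.5,0,0,0,0],[0,-1,0,0,0,0],[0,-1.2,0,0,0,0],[0,-1.2,0,0,0,0],[0,-1.2,0,0,0,0],[0,-1.2,0,0,0,0],[0,-1.2,0,0,0,0],[0,-1.2,0,0,0,0],[0,-1.2,0,0,0,0],[0,-1,0,0,0,0],[0,-0.5,0,0,0,0],[0,0,0,0,0,0]])

```text
time_s: 10.02
eef_pos: [0.5535, -0.0778, 0.1079]
orientation: [[-0.998, 0.056, 0.004], [0.056, 0.998, 0.002], [-0.004, 0.002, -1.0]]
contact_force: [0.1, 0.6, 7.8]
gripper_width: 0.0255
gripper_force: 64.3
```

```bash
python3 - <<'E'
from h import *
s=manip.snapshot("scene"); t=manip.snapshot("top")
a=cv2.resize(s["image"][110:260,180:340],(480,450)); b=cv2.resize(t["image"][120:230,170:358],(0,0),fx=1.7,fy=1.7)
c=np.zeros((450,800,3),np.uint8); c[:,:480]=a; c[:b.shape[0],480:480+b.shape[1]]=b[:,:320]
cv2.imwrite("pics/s6.png",c[:,:,::-1])
st=manip.state();print(st["eef_pos"],st["orientation"].round(4),st["contact_force"],st["gripper_width"])
E
```

```text
[ 0.55350201 -0.07776762  0.10784668] [[-0.9985  0.0554  0.0039]
 [ 0.0554  0.9985  0.0014]
 [-0.0038  0.0016 -1.    ]] [0.11049159 0.14711889 7.2515701 ] 0.024820028275374585
```

View pics/s6.png

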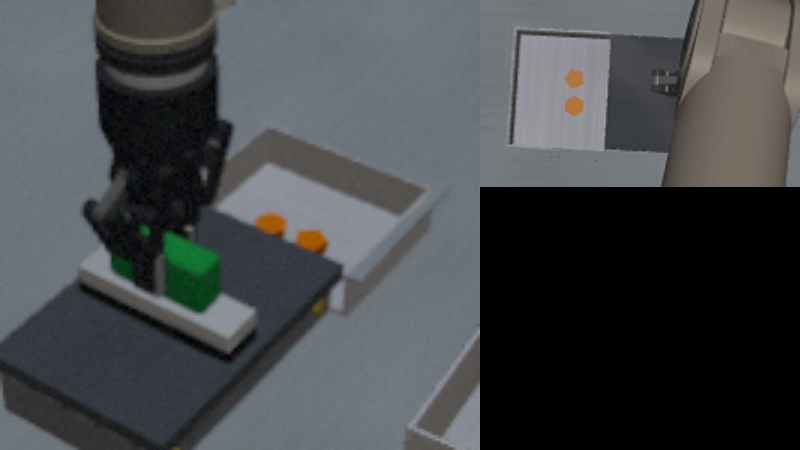

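Both chips lie flat in the pan (crop (270,225) and (312,243); top view (574,79) and (574,106)). The scraper stands level mid-plate. Now release and retreat.

Emit:
move_arm(commands=[[0,0,-0.15,0,0,0],[0,0,0,0,0,0],[0,0,0,0,0,0]])

```text
time_s: 10.37
eef_pos: [0.552, -0.0777, 0.1079]
orientation: [[-0.998, 0.055, 0.0], [0.055, 0.998, 0.001], [-0.0, 0.001, -1.0]]
contact_force: [-0.1, 1.8, 2.1]
gripper_width: 0.0249
gripper_force: 63.6
```

Emit:
move_arm(commands=[[0,0,0,0,0,0],[0,0,0,0,0,0],[0,0,0,0,0,0],[0,0,0,0,0,0],[0,0,0,0,0,0],[0,0,0,0,0,0],[0,0,0,0,0,0],[0,0,0,0,0,0]], jaw=1)

```text
time_s: 11.03
eef_pos: [0.5518, -0.0791, 0.1078]
orientation: [[-0.998, 0.056, -0.0], [0.056, 0.998, -0.0], [0.0, -0.0, -1.0]]
contact_force: [1.3, 0.2, -0.0]
gripper_width: 0.0851
gripper_force: 0.0
```

Emit:
move_arm(commands=[[0,0,-0.5,0,0,0],[0,0,-1,0,0,0],[0,0,-2,0,0,0],[0,0,-2.5,0,0,0],[0,0,-2.5,0,0,0],[0,0,-2.5,0,0,0],[0,0,-2,0,0,0],[0,0,-1,0,0,0],[0,0,0,0,0,0],[0,0,0,0,0,0],[0,0,0,0,0,0],[0,0,0,0,0,0]])

```text
time_s: 12.03
eef_pos: [0.5508, -0.0787, 0.246]
orientation: [[-0.998, 0.056, -0.004], [0.056, 0.998, 0.0], [0.004, 0.0, -1.0]]
contact_force: [-0.0, 0.1, -0.9]
gripper_width: 0.0855
gripper_force: 0.0
```

```bash
python3 - <<'E'
from h import *
s=manip.snapshot("scene"); cv2.imwrite("pics/s7.png",cv2.resize(s["image"][90:280,140:360,::-1],None,fx=3,fy=3))
st=manip.state();print(st["time_s"],st["eef_pos"],st["contact_force"],st["gripper_width"],st["gripper_force"])
E
```

```text
12.0833 [ 0.55086996 -0.07875853  0.24608932] [-0.27245401  0.35714751 -0.32846715] 0.08552210180609536 0.0
```

View pics/s7.png

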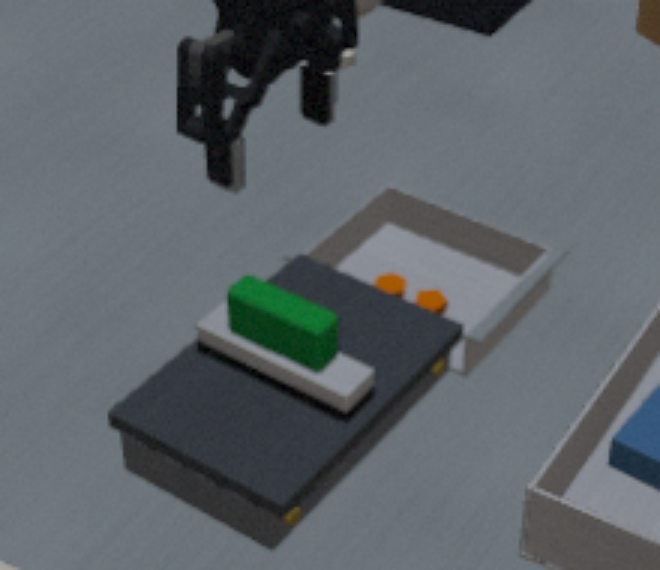

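The scraper stands upright on the cleared plate (crop (285,345)), both chips are in the pan (390,285) and (430,300), and the gripper is clear above.

```bash
python3 -c "from cell import manip; print(manip.finish_job())"
```

```text
the job is handed in; nothing more can be done
None
```

Both chips were wiped off the plate's open end into the catch pan, the scraper was left standing upright on the cleared plate and released, and the job was handed in at about 12 s.

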